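Shut and bolt the empty rug-repair frame

TASK

Shut the empty rug-repair frame and lock it: with a fingertip push its swinging wooden bar fully shut, then press the red spring catch down with one fingertip and, keeping it down, push the bolt's upright blue thumb plate with the other until the bolt is fully home across the bar. Then let go so that the catch springs back up and the bar stays shut. Nothing is to be grasped or lifted; leave the tin, the iron weight and the mug where they are.

Things in the scene. Friction and masses are not known exactly. Their poses are not given: they have to be found in the camera images.
- frame: Rug-repair frame, fixed to the bench: plywood board 260 (its x) by 440 (its y) by 18 mm thick, with low pine laths. Origin: centre of the board's underside, on the bench top; z up. All mechanisms sit on it and turn with it; frame x, y below are its axes (zero yaw: x away from the robot, y to its left). Near bolt and bar nothing is higher than 58 mm over the bench but the thumb plate (78 mm).
- swing_bar (a joint): Swinging pine bar, 255 mm long, 28 wide, 24 thick (20 to 44 mm above the bench), on an upright hinge at its +y end; it swings level and stays where it is left (stiff, about 1 N at bar_face). rad; 0 = shut against its stop, lying along frame y; positive = its steel-capped free (-y) end swung out to frame -x. To shut it, push its -x face towards frame +x.
- bar_hinge (a point): The hinge axis of the swinging bar, at the bar's mid height (32 mm above the bench); fixed to the frame at x -30, y +150 mm.
- bar_face (a point): A point on the swinging bar's -x face (the face to push), at mid height, 150 mm from the hinge along the bar; it moves with the bar. With the bar shut it is at frame x -44, y 0 mm, height 32 mm.
- bolt (a joint): Steel bolt, sliding along frame y just in front (-x) of the shut bar, m. 0 = drawn back, clear of the bar; grows towards frame +y; 0.040 = fully home, nose 34 mm across the front of the bar's free end, so that the bar cannot open. Rubs with about 2.5 N, stays where left. Runs against the bar if that is not shut, and against the catch after 2 mm unless the catch is held down.
- thumb_plate (a point): Centre of the -y face (the one to push, towards frame +y) of the bolt's blue upright thumb plate: 34 mm wide along x, 8 mm thick along y, 42 to 78 mm above the bench. The point is 60 mm above the bench, at frame x -53, y -169 mm with the bolt drawn back; it moves with the bolt. The space behind (-y) is free down to 22 mm above the bench, save a 5 mm post at x -66, y -200, 42 mm high.
- catch (a joint): Red spring catch, pressed straight down, m. 0 = up, 0.014 = fully down; spring 3 N at first, 6.5 N fully down. Held down by 7 mm or more it lets the bolt pass; keep it down until the bolt has gone 34 mm, after which it springs up behind the bolt's tooth when released and locks the bolt home.
- catch_top (a point): Centre of the top of the red catch plate: 30 mm wide along x, 108 mm long along y, 58 mm above the bench when up, at frame x -2, y -152.5 mm. A fingertip can press it anywhere and slide along it. It lies beside the thumb plate: centre lines 51 mm apart in x, 19 mm gap between the two.
- tin: Green round tin with a brass lid, 60 mm across, 44 mm high, loose on the frame's board. Origin: centre of its underside. Leave alone.
- weight: Dark iron weight with a knob, 48 mm across, 52 mm high, loose on the frame's board. Origin: centre of its underside. Leave alone.
- mug: Blue mug, 76 mm across, 85 mm high, on the bench left of the frame. Origin: centre of its underside. Leave alone.

How it is judged:
By the outcome, as a careful person would: the job done as asked, in the order asked, and still so for the second after the job is handed in, with the robot touching nothing.
It also fails if it takes over 48 s, if anything falls off the work surface, if the arm or the gripper's body presses on something with over 40 N, if the wrist force passes 120 N, or if a joint passes its speed limit or range.

ROBOT

A 7-joint arm with a two-finger parallel gripper is mounted at the origin on the work surface. World frame = base frame: x ahead of the robot, y to its left, z up, the work surface at z = 0. Lengths are in mm, angles in rad, forces in N, time in s.
With the tool pointing down it reaches from about 400 to 875 mm from the base axis. Payload 4.4 kg.
Tool frame: the origin (TCP) lies on the centre line of the jaws, within the pads' length; the fingertips stand 8 mm ahead of it and the grasp point (between the pads) lies 11 mm behind it; x points along the fingers, z is the direction in which the jaws open and shut, and the axes are right-handed (so a half turn about x gives the same grasp; the last joint's range is limited). The gripper opens to 85 mm and grips with 20 to 120 N. Pads are 22 mm wide; open, the fingers measure 114 mm over their backs; the gripper's body (76 mm by 85 mm) begins 54 mm behind the grasp point. The pads swing forward as they close: fully open they stand 13 mm farther back than shut.
Start: joints at [1.13, 0.628, 0.038, 1.517, -0.027, 0.996, -0.02], TCP at [237.984, -604.881, 239.313] pointing down, gripper open.
Joint ranges: [-3.06, 3.06], [-0.37, 2.12], [-1.25, 1.32], [0.18, 2.47], [-1.1, 4.24], [0.23, 1.98], [-2.94, 2.94]. Speed limits (rad/s): [2.57, 2.57, 3.14, 3.14, 3.14, 3.14, 3.14].

INTERFACE

Orientations are given as [roll, pitch, yaw] about the fixed x, y, z axes, in that order (R = Rz(yaw) Ry(pitch) Rx(roll)).
In Python, from cell import ctrl, get_image, camera_params gives the robot as it stands. The module is installed in compiled form; this text tells all that it offers.
- The arm moves only by the shell command python3 -m handwheel 'ROWS'. ROWS is text: rows parted by semicolons, each of 7 numbers parted by spaces: the opening, from -1 (shut) to 1 (fully open), then the shift along the tool's x, y, z in mm, then the turn, a rotation vector about the tool's x, y, z in rad. In form: grip x y z wx wy wz; .... A call has 1 to 10 rows; each row shifts and turns the pose as measured when the row begins, along the tool's axes as they then stand; what a row does not reach is not made up. A row lasts 1/10 s, in which the tool goes at most 50 mm and 8.59 degrees, less where a joint would pass 70% of its speed; a pose out of reach is approached as far as the arm can. A call with a gripper value outside its range is refused whole. The fingers move at their own pace and stop on an object; the grip force is fixed at half the most. Time passes only in rows, so rows that do not move let the fingers close. It gives the time, the measured TCP pose, the force and the opening at its end, in the units of the state.
- ctrl.read_state(): the state, without advancing time (a new reading comes with each control period).
- get_image(name): name is "scene" or "top" or "wrist"; returns the picture (480x640x3 uint8, blue, green, red); there is no depth.
- camera_params(name): a dict with "fx", "fy", "cx", "cy" (pixels), "eye" and "orientation" of the camera in the world. Camera axes: x right, y up, looking along -z (the intrinsics and any distortion apply to the point x, -y, -z); pixel columns grow to the right and rows downward; lengths in mm; the calibration is good to about 2 mm. A picture is of the moment at which its call begins: read the wrist's pose just before it. camera_params takes no time and is no camera call; for the wrist camera it gives the pose at the moment of the call.
- ctrl.finish_job(): hands the job in, once; it reports no verdict.
The state is a dict: "clock": time; "qpos": joint angles; "qd": joint speeds; "tau": joint torques, N m; "eef_pos": TCP position; "tool_rot": TCP orientation; "force": force on the tool from outside, world axes, zero at the start; "torque": the same for the moment, N m; "width": finger opening in mm.
Only numpy, scipy, OpenCV 4.12 (cv2) and the standard library are available. Lean on these libraries where they do the work, as an engineer would, in place of code of your own. Each camera call takes 0.05 s, during which the arm holds its last target.

## Working session

There is one attempt and no reset: what is moved stays moved. The work goes in short steps, Python scripts to look and compute and a shell command to move; the robot and the scene stay as the last step left them, time stands still between calls to the robot, and variables do not carry over. Pictures are saved under pics/ and viewed, and the job is handed in when it is done.

```bash
mkdir -p pics; python3 - <<'E'
from cell import ctrl,get_image,camera_params
import cv2
s=ctrl.read_state()
print({k:s[k] for k in s})
for n in("scene","top"):
    print(n,camera_params(n)); cv2.imwrite(f"pics/{n}0.png",get_image(n))
print(ctrl.read_state()["clock"])
E
```

```text
{'clock': 0.0, 'qpos': array([ 1.13019631,  0.6293624 ,  0.03843656,  1.51835518, -0.02696379,
        0.99627765, -0.01995139]), 'qd': array([-0.00102629,  0.00010126,  0.00078091,  0.00043015,  0.00013211,
       -0.00074662, -0.00156314]), 'tau': array([-7.14262351e-04, -5.63408446e+01,  1.22562837e+00, -1.93448907e+01,
        1.08122971e-02,  1.04656059e-02,  1.13347821e-05]), 'eef_pos': array([ 237.75814259, -604.31339839,  238.38252996]), 'tool_rot': array([-3.11375608,  1.56891161,  1.97350588]), 'force': array([-0.21865601, -0.1096547 ,  0.90937189]), 'torque': array([ 0.0468557 , -0.02842029,  0.05255334]), 'width': 85.27842864638689}
scene {'fx': 578.509475450539, 'fy': 578.509475450539, 'cx': 315.5105485351648, 'cy': 240.25897088293067, 'eye': array([1293.25308164,  581.7558767 ,  918.77163188]), 'orientation': array([0.77591611, 0.01771472, 2.12393173])}
top {'fx': 501.5930428777696, 'fy': 501.5930428777696, 'cx': 318.9182552417991, 'cy': 241.85458978754104, 'eye': array([436.22680184, 127.01131535, 888.03381915]), 'orientation': array([ 0.20710855, -0.0017444 , -1.61839942])}
0.1
```

View pics/scene0.png

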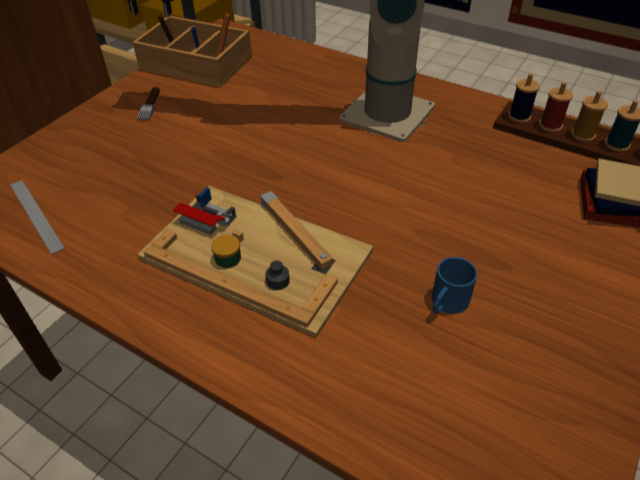

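View pics/top0.png

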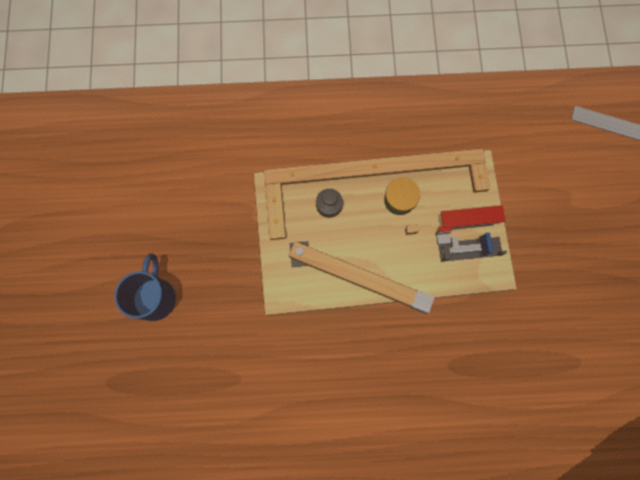

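The scene picture shows the frame at about (140–370, 190–330). In the top picture its board corners are near (255,172), (492,152), (515,290) and (265,313), and the bar is swung out. Next I'll enlarge both.

```bash
cat > h.py <<'E'
import numpy as np,cv2
from cell import ctrl,get_image,camera_params
from scipy.spatial.transform import Rotation as R
def proj(P,c):
    M=R.from_euler('xyz',c['orientation']).as_matrix()
    q=(np.atleast_2d(P)-c['eye'])@M
    return np.c_[c['cx']+c['fx']*q[:,0]/-q[:,2], c['cy']-c['fy']*q[:,1]/-q[:,2]]
def ray(uv,c):
    M=R.from_euler('xyz',c['orientation']).as_matrix()
    return M@np.array([(uv[0]-c['cx'])/c['fx'],-(uv[1]-c['cy'])/c['fy'],-1])
def atz(uv,c,z):
    d=ray(uv,c); return c['eye']+d*(z-c['eye'][2])/d[2]
def tri(a,ca,b,cb):
    A=[];y=[]
    for uv,c in((a,ca),(b,cb)):
        d=ray(uv,c);d/=np.linalg.norm(d);P=np.eye(3)-np.outer(d,d);A.append(P);y.append(P@c['eye'])
    p=np.linalg.lstsq(np.vstack(A),np.hstack(y),rcond=None);return p[0],np.sqrt(p[1])
E
python3 - <<'E'
import cv2
t=cv2.imread("pics/top0.png");cv2.imwrite("pics/t1.png",cv2.resize(t[140:320,250:520],None,fx=2.96,fy=2.96,interpolation=cv2.INTER_CUBIC))
t=cv2.imread("pics/scene0.png");cv2.imwrite("pics/s1.png",cv2.resize(t[175:335,130:380],None,fx=3.2,fy=3.2,interpolation=cv2.INTER_CUBIC))
E
```

```text
(no output)
```

View pics/t1.png

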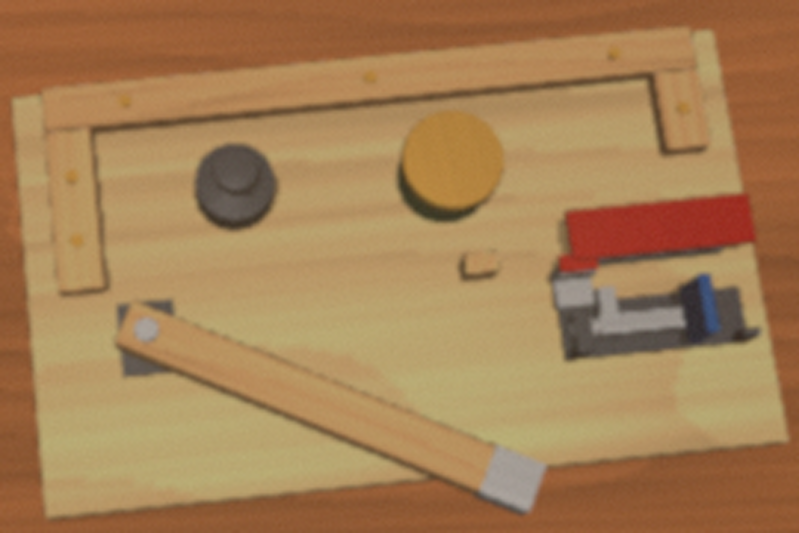

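View pics/s1.png

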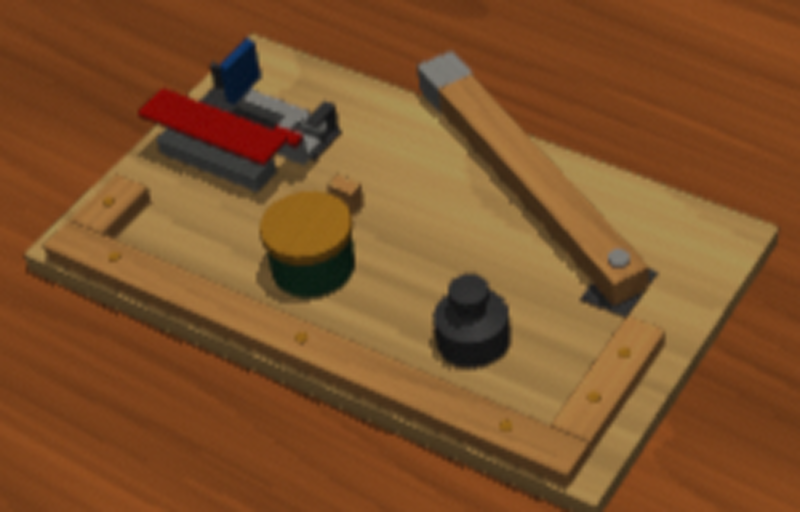

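```bash
cat > fit.py <<'E'
from h import *
from scipy.optimize import least_squares
ct,cs=camera_params("top"),camera_params("scene")
T=lambda u,v:np.array([(u+.5)/2.96+250-.5,(v+.5)/2.96+140-.5])
S=lambda u,v:np.array([(u+.5)/3.2+130-.5,(v+.5)/3.2+175-.5])
F=np.array([[130,220,18],[130,-220,18],[-130,-220,18],[-130,220,18.]])
tp=[T(13,97),T(713,31),T(787,440),T(47,517)]
sp=[S(597,500),S(28,257),S(255,36),S(777,230)]
for a,b in zip(tp,sp): print("corner",*[np.round(x,1) for x in tri(a,ct,b,cs)])
print("hinge pin",tri(T(146,329),ct,S(619,259),cs))
print("bar tip corners", tri(T(547,465),ct,S(419,68),cs),tri(T(528,513),ct,S(450,53),cs))
print("bar tip corners", tri(T(547,465),ct,S(420,68),cs))
def res(p,full=False):
    Rz=R.from_euler('z',p[2]).as_matrix()
    W=F@Rz.T+[p[0],p[1],0]
    rt=proj(W,ct)-tp; rs=proj(W,cs)-sp
    return np.r_[rt.ravel(),rs.ravel()]
o=least_squares(res,[600,0,0]);print(o.x,np.round(o.fun,1))
E
python3 fit.py
```

```text
corner [753.3 229.9  17.5] [1.6]
corner [ 777.7 -207.9   11.6] [3.2]
corner [ 519.6 -220.9   12.6] [3.3]
corner [496.2 215.7  10.1] [0.6]
hinge pin (array([599.30994793, 152.63865385,  41.89040349]), array([1.02188875]))
bar tip corners (array([509.47045402, -71.99486446,  38.52601122]), array([2.74005423])) (array([483.73181487, -60.41707159,  38.21012649]), array([0.09469468]))
bar tip corners (array([509.29714436, -71.64045313,  38.65654774]), array([3.23641021]))
[6.37173915e+02 5.02153928e+00 5.37066502e-02] [-1.6 -0.7 -0.1 -1.2  0.4  0.5 -1.8  0.3 -0.3  0.9 -2.  -2.  -1.4 -2.2
  1.  -2.4]
```

```bash
cat > st.py <<'E'
from h import *
x0,y0,yaw=637.2,5.0,0.0537
def toframe(p):
    c,s=np.cos(yaw),np.sin(yaw);d=np.array(p)-[x0,y0,0];return np.array([c*d[0]+s*d[1],-s*d[0]+c*d[1],d[2]])
def toworld(f):
    c,s=np.cos(yaw),np.sin(yaw);return np.array([x0+c*f[0]-s*f[1],y0+s*f[0]+c*f[1],f[2]])
# desired tool axes: x down, y frame +y, z frame +x
c,s=np.cos(yaw),np.sin(yaw)
RD=np.array([[0,-s,c],[0,c,s],[-1,0,0]])
def show(goals=()):
    st=ctrl.read_state();M=R.from_euler('xyz',st['tool_rot']).as_matrix()
    print("t",round(st['clock'],2),"TCP world",np.round(st['eef_pos'],1),"frame",np.round(toframe(st['eef_pos']),1),"w",round(st['width'],1),"F",np.round(RD.T@st['force'],1),"(tool xyz)")
    print(" rotvec to desired (tool)",np.round(R.from_matrix(M.T@RD).as_rotvec(),3), "q",np.round(st['qpos'],2))
    for g in goals: print(" goal",g,"shift in desired-tool axes",np.round(RD.T@(toworld(g)-st['eef_pos']),1))
    return st,M
if __name__=="__main__":
    import sys
    show([tuple(map(float,a.split(','))) for a in sys.argv[1:]])
E
python3 st.py -- 2>/dev/null || python3 - <<'E'
import sys;sys.path.insert(0,'.')
from st import *
st,M=show([(-200,-60,150)]);print(M.round(3))
E
```

```text
t 0.1 TCP world [ 237.8 -604.4  238.5] frame [-431.5 -587.   238.5] w 85.6 F [ 0.1  0.5 -0.6] (tool xyz)
 rotvec to desired (tool) [-1.25e+00 -2.00e-03 -1.00e-03] q [ 1.13  0.63  0.04  1.52 -0.03  1.   -0.02]
 goal (-200, -60, 150) shift in desired-tool axes [ 88.5 527.  231.5]
[[-0.001  0.931  0.366]
 [ 0.002  0.366 -0.931]
 [-1.    -0.    -0.002]]
```

```bash
python3 -m handwheel '-1 0 0 0 -0.145 0 0; -1 0 0 0 -0.145 0 0; -1 0 0 0 -0.145 0 0; -1 0 0 0 -0.145 0 0; -1 0 0 0 -0.145 0 0; -1 0 0 0 -0.145 0 0; -1 0 0 0 -0.145 0 0; -1 0 0 0 -0.145 0 0; -1 0 0 0 -0.1 0 0'; python3 - <<'E'
import sys;sys.path.insert(0,'.')
from st import *
show([(-200,-60,150)])
E
```

```text
clock: 1.0
eef_pos: [236.3, -601.2, 233.4]
tool_rot: [1.962, 1.559, 2.07]
force: [-1.2, -0.2, -0.3]
width: -0.4
t 1.0 TCP world [ 236.3 -601.2  233.4] frame [-432.8 -583.8  233.4] w -0.4 F [ 0.3 -0.1 -1.2] (tool xyz)
 rotvec to desired (tool) [ 0.055 -0.005 -0.011] q [ 1.34  0.65 -0.32  1.52  0.22  1.02  1.07]
 goal (-200, -60, 150) shift in desired-tool axes [ 83.4 523.8 232.8]
```

```bash
python3 -m handwheel '-1 0 40 19 0.055 0 -0.01; -1 0 40 19 0 0 0; -1 0 40 19 0 0 0; -1 0 40 19 0 0 0; -1 0 40 19 0 0 0; -1 0 40 19 0 0 0; -1 5 40 19 0 0 0; -1 5 40 19 0 0 0; -1 5 40 19 0 0 0; -1 5 40 19 0 0 0'; python3 - <<'E'
import sys;sys.path.insert(0,'.')
from st import *
show([(-185,-10,80)])
E
```

```text
clock: 2.0
eef_pos: [403.8, -183.7, 208.3]
tool_rot: [-3.128, 1.564, -3.091]
force: [1.5, -0.2, 0.2]
width: 0.1
t 2.0 TCP world [ 403.8 -183.7  208.3] frame [-243.2 -175.9  208.3] w 0.1 F [-0.2 -0.3  1.5] (tool xyz)
 rotvec to desired (tool) [-0.017 -0.007  0.   ] q [ 0.61  0.4  -0.34  2.09  0.21  0.68  0.17]
 goal (-185, -10, 80) shift in desired-tool axes [128.3 165.9  58.2]
```

```bash
python3 -m handwheel '-1 18 30 10 0 0 0; -1 18 30 10 0 0 0; -1 18 30 10 0 0 0; -1 18 30 10 0 0 0; -1 18 30 10 0 0 0; -1 18 10 6 -0.015 -0.007 0; -1 5 0 0 0 0 0; -1 0 0 0 0 0 0'; python3 - <<'E'
import sys;sys.path.insert(0,'.')
from st import *
show([(-185,-10,34)])
cv2.imwrite("pics/w1.png",get_image("wrist"));cv2.imwrite("pics/top1.png",cv2.resize(get_image("top")[140:400,230:560],None,fx=2.3,fy=2.3,interpolation=cv2.INTER_CUBIC))
print(camera_params("wrist"))
E
```

```text
clock: 2.8
eef_pos: [456.7, -8.0, 90.3]
tool_rot: [0.522, 1.568, 0.586]
force: [-0.4, -0.9, -0.1]
width: 0.5
t 2.8 TCP world [456.7  -8.   90.3] frame [-180.9   -3.3   90.3] w 0.5 F [ 0.1 -0.9 -0.5] (tool xyz)
 rotvec to desired (tool) [ 0.01   0.003 -0.002] q [ 0.1   0.62 -0.21  2.17  0.33  0.37 -0.31]
 goal (-185, -10, 34) shift in desired-tool axes [56.3 -6.7 -4.1]
{'fx': 334.0754152951399, 'fy': 334.0754152951399, 'cx': 318.94482448383144, 'cy': 234.49667070975943, 'eye': array([451.40841373,  72.78298172, 226.4940401 ]), 'orientation': array([-0.32290551, -0.00451901,  0.06295877])}
```

View pics/w1.png

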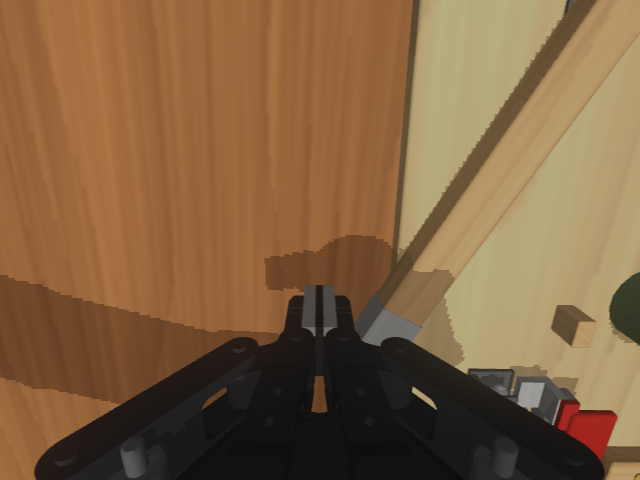

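View pics/top1.png

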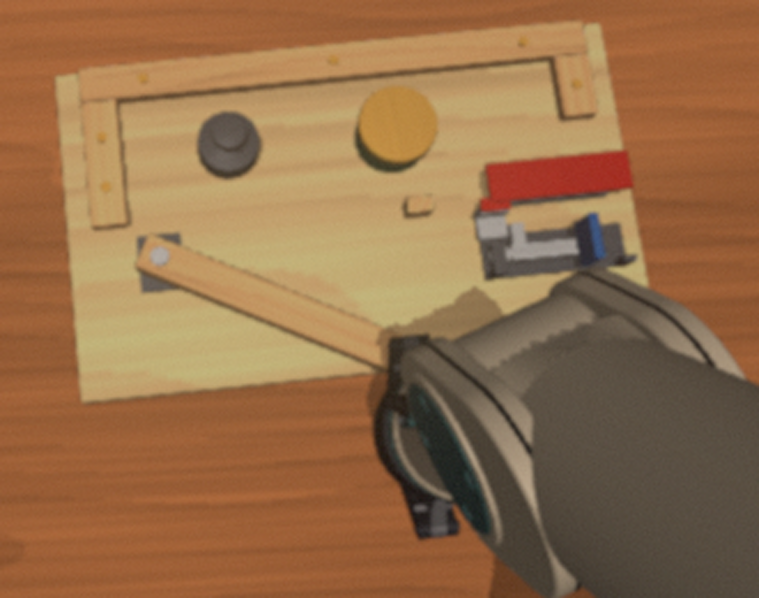

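The wrist picture shows the closed fingertips at about (320,290), with the bar's face to their right near (400,275). The bar is clear of the spot I'm going down to, so I'll descend.

```bash
python3 -m handwheel '-1 20 -4 -2 0.01 0 0; -1 20 -3 -2 0 0 0; -1 10 0 0 0 0 0; -1 5 0 0 0 0 0; -1 0 0 0 0 0 0'; python3 - <<'E'
import sys;sys.path.insert(0,'.')
from st import *
show([(-150,-10,34),(-59,-10,34)])
E
```

```text
clock: 3.4
eef_pos: [456.4, -23.6, 39.2]
tool_rot: [-0.156, 1.558, -0.118]
force: [-0.1, -0.0, 0.4]
width: 0.1
t 3.4 TCP world [456.4 -23.6  39.2] frame [-182.   -18.9   39.2] w 0.1 F [-0.4 -0.  -0.1] (tool xyz)
 rotvec to desired (tool) [-0.015  0.013  0.002] q [ 0.11  0.73 -0.17  2.2   0.51  0.24 -0.48]
 goal (-150, -10, 34) shift in desired-tool axes [ 5.2  8.9 32. ]
 goal (-59, -10, 34) shift in desired-tool axes [  5.2   8.9 123. ]
```

```bash
python3 -m handwheel '-1 0 2 12 -0.015 0 0; -1 2 2 12 0 0.01 0; -1 2 2 12 0 0 0; -1 1 0 12 0 0 0; -1 0 0 12 0 0 0; -1 0 0 12 0 0 0'; python3 - <<'E'
import sys;sys.path.insert(0,'.')
from st import *
show([(-59,-10,34)])
E
```

```text
clock: 4.0
eef_pos: [527.8, -22.0, 40.3]
tool_rot: [-1.36, 1.565, -1.317]
force: [-1.2, -0.5, -1.3]
width: -0.2
t 4.0 TCP world [527.8 -22.   40.3] frame [-110.7  -21.1   40.3] w -0.2 F [ 1.3 -0.5 -1.3] (tool xyz)
 rotvec to desired (tool) [-0.011  0.001  0.006] q [ 0.15  0.78 -0.26  2.    0.47  0.42 -0.42]
 goal (-59, -10, 34) shift in desired-tool axes [ 6.3 11.1 51.7]
```

```bash
python3 -m handwheel '-1 3 2 10 -0.01 0 0; -1 2 2 10 0 0 0; -1 1 2 10 0 0 0; -1 0 2 10 0 0 0; -1 0 0 5 0 0 0'; python3 - <<'E'
import sys;sys.path.insert(0,'.')
from st import *
show([(-59,-10,34)])
E
```

```text
clock: 4.5
eef_pos: [575.5, -14.2, 36.2]
tool_rot: [-1.298, 1.564, -1.249]
force: [-0.8, -0.7, 1.1]
width: 0.1
t 4.5 TCP world [575.5 -14.2  36.2] frame [-62.6 -15.9  36.2] w 0.1 F [-1.1 -0.6 -0.8] (tool xyz)
 rotvec to desired (tool) [-0.005  0.002  0.007] q [ 0.15  0.83 -0.29  1.87  0.45  0.51 -0.4 ]
 goal (-59, -10, 34) shift in desired-tool axes [2.2 5.9 3.6]
```

```bash
python3 -m handwheel '-1 0 0 3 0 0 0; -1 0 0 3 0 0 0; -1 0 0 3 0 0 0'; python3 st.py;  python3 -m handwheel '-1 0 0 3 0 0 0; -1 0 0 4 0 0 0';python3 - <<'E'
import sys;sys.path.insert(0,'.')
from st import *
show([(-59,-10,34)])
E
```

```text
clock: 4.8
eef_pos: [582.3, -13.8, 35.8]
tool_rot: [-2.086, 1.562, -2.037]
force: [-10.7, 0.6, 7.8]
width: -0.1
t 4.8 TCP world [582.3 -13.8  35.8] frame [-55.9 -15.9  35.8] w -0.1 F [ -7.8   1.2 -10.6] (tool xyz)
 rotvec to desired (tool) [-0.004 -0.005  0.008] q [ 0.15  0.84 -0.29  1.84  0.45  0.53 -0.39]
clock: 5.0
eef_pos: [582.1, -13.9, 35.3]
tool_rot: [-2.661, 1.549, -2.611]
force: [-10.2, -0.2, 8.4]
width: 0.0
t 5.0 TCP world [582.1 -13.9  35.3] frame [-56.  -15.9  35.3] w 0.0 F [ -8.4   0.3 -10.2] (tool xyz)
 rotvec to desired (tool) [-0.004 -0.019  0.01 ] q [ 0.15  0.84 -0.3   1.83  0.44  0.56 -0.38]
 goal (-59, -10, 34) shift in desired-tool axes [ 1.3  5.9 -3. ]
```

The finger stopped at frame x −56 with 10 N on it, so the bar is against its stop. I'll back off and lift.

```bash
python3 -m handwheel '-1 0 0 -10 0 0 0; -1 0 0 -20 0 0.01 0; -1 -20 0 -10 0 0.01 0; -1 -40 -20 0 0 0 0; -1 -40 -35 5 0 0 0; -0.1 -30 -35 5 0 0 0; -0.1 -10 -35 5 0 0 0; -0.1 0 -30 5 0 0 0; -0.1 0 0 0 0 0 0'; python3 - <<'E'
import sys;sys.path.insert(0,'.')
from st import *
cv2.imwrite("pics/w2.png",get_image("wrist"));cv2.imwrite("pics/top2.png",cv2.resize(get_image("top")[140:400,230:560],None,fx=2.3,fy=2.3,interpolation=cv2.INTER_CUBIC))
show([(-27.5,-190,100)])
print(camera_params("wrist"))
E
```

```text
clock: 5.9
eef_pos: [577.8, -170.2, 183.1]
tool_rot: [-2.883, 1.536, -2.825]
force: [-1.6, 0.1, -0.4]
width: 38.5
t 6.0 TCP world [ 577.2 -164.7  182.7] frame [ -69.  -166.2  182.7] w 38.6 F [0.2 0.4 0.2] (tool xyz)
 rotvec to desired (tool) [ 0.01  -0.035  0.005] q [ 0.49  0.67 -0.43  1.68  0.35  0.9  -0.03]
 goal (-27.5, -190, 100) shift in desired-tool axes [ 82.7 -23.8  41.5]
{'fx': 334.0754152951399, 'fy': 334.0754152951399, 'cx': 318.94482448383144, 'cy': 234.49667070975943, 'eye': array([576.52888562, -81.91910593, 317.40029747]), 'orientation': array([-0.32920804,  0.03538107,  0.06505651])}
```

View pics/w2.png

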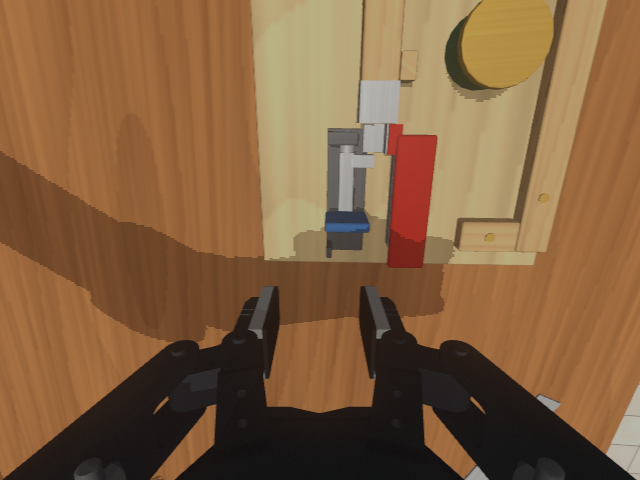

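View pics/top2.png

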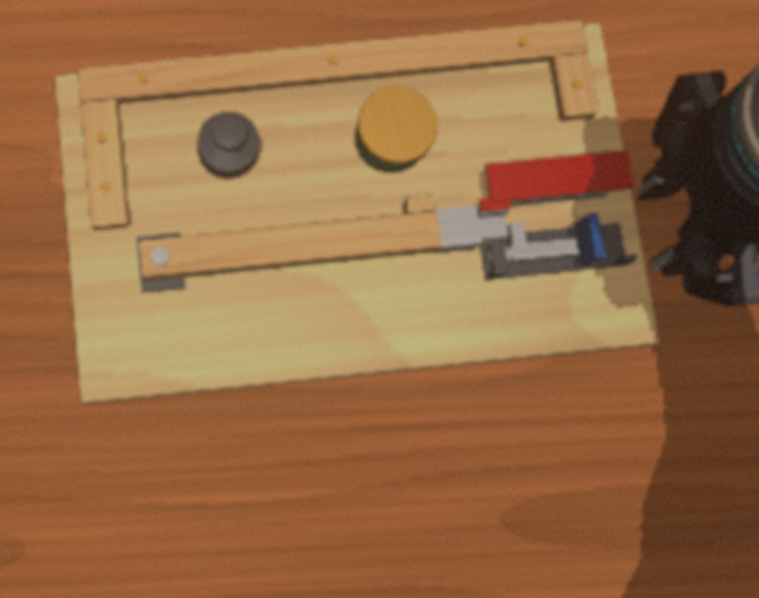

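```bash
python3 - <<'E'
import sys;sys.path.insert(0,'.')
from st import *
c={'fx':334.075,'fy':334.075,'cx':318.945,'cy':234.497,'eye':np.array([576.529,-81.919,317.400]),'orientation':np.array([-0.329208,0.035381,0.065057])}
F=np.array([[-17,-98.5,58],[13,-98.5,58],[13,-206.5,58],[-17,-206.5,58],[-70,-169,78],[-36,-169,78],[-36,-161,78],[-130,-220,18],[130,-220,18]])
print(np.c_[F,proj([toworld(f) for f in F],c).round(1)])
img=cv2.imread("pics/w2.png");cv2.imwrite("pics/w2c.png",cv2.resize(img[70:350,220:480],None,fx=2.1,fy=2.1,interpolation=cv2.INTER_CUBIC))
# triangulate catch corners: wrist + top
ct=camera_params("top")
E
```

```text
[[ -17.   -98.5   58.   395.8  142.4]
 [  13.   -98.5   58.   436.5  142.9]
 [  13.  -206.5   58.   420.5  275. ]
 [ -17.  -206.5   58.   384.9  274.1]
 [ -70.  -169.    78.   322.6  239. ]
 [ -36.  -169.    78.   367.4  240. ]
 [ -36.  -161.    78.   368.   229.9]
 [-130.  -220.    18.   262.5  265.9]
 [ 130.  -220.    18.   531.1  272.6]]
```

View pics/w2c.png

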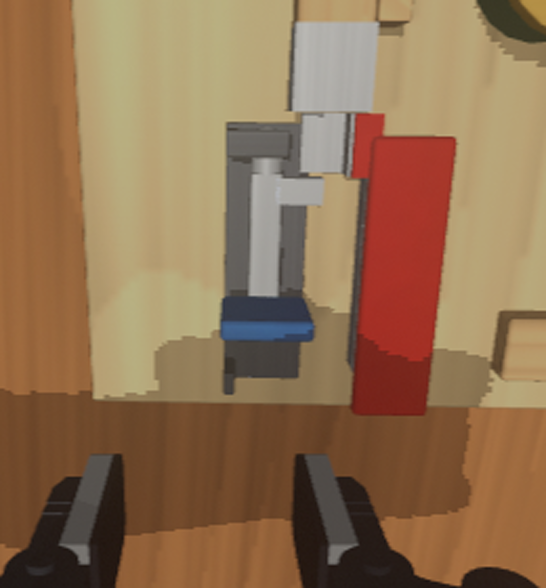

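The top picture shows the bar shut: its steel cap is at about (472,226), by the stop block, and the bolt is drawn back. The wrist picture shows the catch corners at (397,136), (437,136), (423,267) and (388,267). These match my frame fit to about 2 mm, once I allow for the arm still settling by about 5 mm when the picture was taken. The jaw gap is 38.6 mm, which with 12 mm fingers puts the fingertip centres 51 mm apart.

```bash
python3 -m handwheel '-0.1 0 -13 21 0.01 -0.035 0; -0.1 25 -13 21 0 0 0; -0.1 30 0 0 0 0 0; -0.1 10 0 0 0 0 0;-0.1 0 0 0 0 0 0; -0.1 0 0 0 0 0 0'; python3 - <<'E'
import sys;sys.path.insert(0,'.')
from st import *
cv2.imwrite("pics/w3.png",get_image("wrist"));
show([(-26.5,-192,70)])
E
```

```text
clock: 6.6
eef_pos: [622.5, -176.4, 115.7]
tool_rot: [1.05, 1.568, 1.119]
force: [-0.1, -0.4, -0.2]
width: 38.7
t 6.65 TCP world [ 622.7 -176.3  116. ] frame [ -24.2 -180.3  116. ] w 38.7 F [-0.6  0.5 -0.3] (tool xyz)
 rotvec to desired (tool) [ 0.014  0.002 -0.002] q [ 0.47  0.8  -0.4   1.62  0.39  0.8  -0.03]
 goal (-26.5, -192, 70) shift in desired-tool axes [ 46.  -11.7  -2.3]
```

View pics/w3.png

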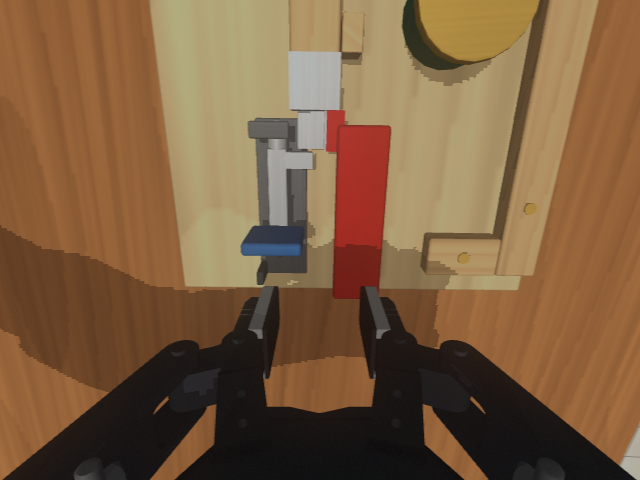

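The wrist picture shows the jaws (inner faces u≈279 and 361) centred between the blue plate (u≈273) and the red catch (u≈357). I'll go down behind the plate.

```bash
python3 -m handwheel '-0.1 15 -8 -2 0.014 0 0; -0.1 20 -4 0 0 0 0; -0.1 8 0 0 0 0 0; -0.1 0 0 0 0 0 0'; python3 - <<'E'
import sys;sys.path.insert(0,'.')
from st import *
show([(-26.5,-192,54)])
E
```

```text
clock: 7.05
eef_pos: [623.1, -190.1, 74.1]
tool_rot: [-0.049, 1.564, 0.004]
force: [-1.1, -0.7, 0.9]
width: 38.3
t 7.05 TCP world [ 623.1 -190.1   74.1] frame [ -24.6 -194.    74.1] w 38.3 F [-0.9 -0.6 -1.2] (tool xyz)
 rotvec to desired (tool) [-0.002  0.007  0.   ] q [ 0.47  0.85 -0.37  1.64  0.42  0.72 -0.05]
 goal (-26.5, -192, 54) shift in desired-tool axes [20.1  2.  -1.9]
```

```bash
python3 -m handwheel '-0.1 4 2 -2 0 0.007 0; -0.1 4 0 0 0 0 0'; python3 -m handwheel '-0.1 3 0 0 0 0 0;-0.1 2 0 0 0 0 0'; python3 -m handwheel '-0.1 3 0 0 0 0 0;-0.1 2 0 0 0 0 0'; python3 - <<'E'
import sys;sys.path.insert(0,'.')
from st import *
show([(-26.5,-192,54)])
E
```

```text
clock: 7.25
eef_pos: [621.5, -188.3, 66.8]
tool_rot: [-0.482, 1.569, -0.43]
force: [-0.0, 0.1, 0.6]
width: 38.7
clock: 7.45
eef_pos: [621.8, -188.4, 62.3]
tool_rot: [-0.618, 1.568, -0.567]
force: [-1.5, -0.8, 3.5]
width: 38.5
clock: 7.65
eef_pos: [621.8, -188.4, 57.9]
tool_rot: [-0.704, 1.568, -0.653]
force: [-1.9, 0.2, 3.8]
width: 38.6
t 7.65 TCP world [ 621.8 -188.4   57.9] frame [ -25.8 -192.3   57.9] w 38.6 F [-3.8  0.3 -1.9] (tool xyz)
 rotvec to desired (tool) [-0.002  0.002  0.002] q [ 0.46  0.87 -0.36  1.64  0.43  0.7  -0.06]
 goal (-26.5, -192, 54) shift in desired-tool axes [ 3.9  0.3 -0.7]
```

```bash
python3 -m handwheel '-0.1 3 0 0 0 0 0;-0.1 2 0 0 0 0 0'; python3 -m handwheel '-0.1 2 0 0 0 0 0;-0.1 1 0 0 0 0 0';  python3 - <<'E'
import sys;sys.path.insert(0,'.')
from st import *
show([(-26.5,-192,54)])
cv2.imwrite("pics/w4.png",get_image("wrist"));cv2.imwrite("pics/s4.png",cv2.resize(get_image("scene")[155:305,130:330],None,fx=4,fy=4,interpolation=cv2.INTER_CUBIC))
E
```

```text
clock: 7.85
eef_pos: [621.8, -188.4, 53.2]
tool_rot: [-0.733, 1.567, -0.682]
force: [-2.5, -0.1, 5.1]
width: 38.2
clock: 8.05
eef_pos: [621.9, -188.4, 50.5]
tool_rot: [-0.756, 1.567, -0.704]
force: [-4.1, 0.4, 10.5]
width: 38.6
t 8.05 TCP world [ 621.9 -188.4   50.5] frame [ -25.7 -192.3   50.5] w 38.6 F [-10.5   0.6  -4. ] (tool xyz)
 rotvec to desired (tool) [-0.002  0.003  0.003] q [ 0.46  0.88 -0.35  1.65  0.44  0.69 -0.07]
 goal (-26.5, -192, 54) shift in desired-tool axes [-3.5  0.3 -0.8]
```

View pics/w4.png

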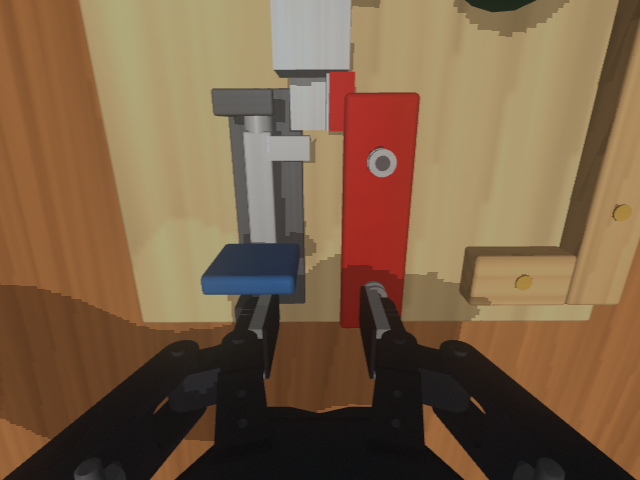

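View pics/s4.png

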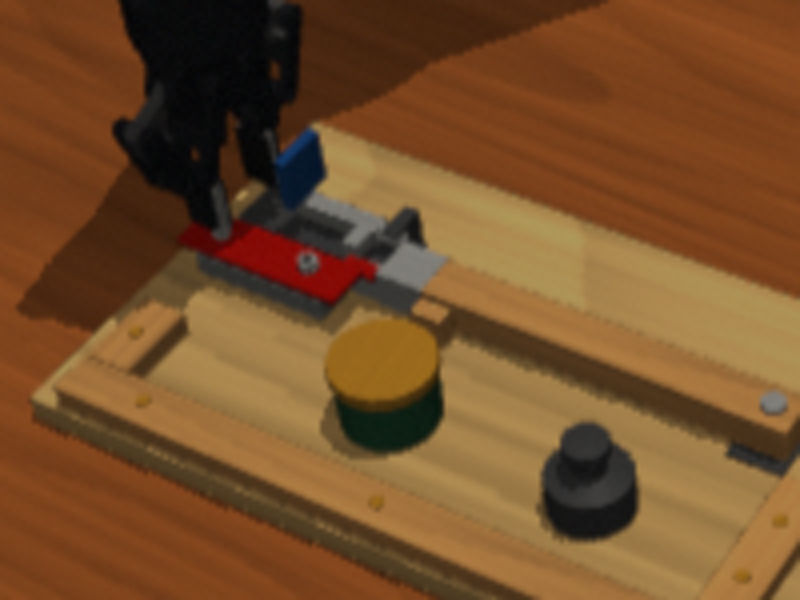

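Both pictures show the catch pressed down, with its guide studs showing through at wrist (382,162) and (375,290), and the left finger behind the blue plate. The 10 N says it is at the bottom, so I'll ease up about 3 mm, which keeps it down by more than 7 mm, and then push.

```bash
python3 -m handwheel '-0.1 -2.5 3 0 0 0 0;-0.1 -1 3 0 0 0 0; -0.1 0 3 0 0 0 0'; python3 -m handwheel '-0.1 0 3 0 0 0 0; -0.1 0 3 0 0 0 0'; python3 - <<'E'
import sys;sys.path.insert(0,'.')
from st import *
show([(-26.5,-140,54)])
E
```

```text
clock: 8.45
eef_pos: [622.5, -185.8, 55.3]
tool_rot: [-1.092, 1.559, -1.044]
force: [-0.2, -3.2, 4.4]
width: 38.5
clock: 8.65
eef_pos: [623.2, -182.7, 55.8]
tool_rot: [-1.069, 1.554, -1.024]
force: [-1.2, -3.9, 4.8]
width: 38.9
t 8.65 TCP world [ 623.2 -182.7   55.8] frame [ -24.1 -186.7   55.8] w 38.9 F [-4.8 -3.8 -1.4] (tool xyz)
 rotvec to desired (tool) [-0.009  0.008  0.014] q [ 0.44  0.87 -0.34  1.66  0.44  0.68 -0.09]
 goal (-26.5, -140, 54) shift in desired-tool axes [ 1.8 46.7 -2.4]
```

```bash
python3 -m handwheel '-0.1 1.5 3 0 -0.009 0.008 0.014; -0.1 1 4 -1 0 0 0'; python3 -m handwheel '-0.1 0.5 4 0 0 0 0; -0.1 0.5 4 0 0 0 0';  python3 - <<'E'
import sys;sys.path.insert(0,'.')
from st import *
show([(-26.5,-140,54)])
E
```

```text
clock: 8.85
eef_pos: [623.2, -176.9, 53.8]
tool_rot: [-0.658, 1.568, -0.604]
force: [0.7, -4.6, 5.2]
width: 38.5
clock: 9.05
eef_pos: [623.3, -172.1, 53.3]
tool_rot: [-1.054, 1.564, -1.002]
force: [-1.0, -6.7, 6.6]
width: 38.6
t 9.05 TCP world [ 623.3 -172.1   53.3] frame [ -23.4 -176.1   53.3] w 38.6 F [-6.6 -6.7 -1.3] (tool xyz)
 rotvec to desired (tool) [-0.001  0.004  0.006] q [ 0.43  0.87 -0.35  1.66  0.44  0.68 -0.09]
 goal (-26.5, -140, 54) shift in desired-tool axes [-0.7 36.1 -3.1]
```

```bash
python3 -m handwheel '-0.1 0 4 -1 0 0 0.004; -0.1 0 4 -0.5 0 0 0; -0.1 0 4 -0.5 0 0 0.004'; python3 - <<'E'
import sys;sys.path.insert(0,'.')
from st import *
show([(-26.5,-140,54)])
cv2.imwrite("pics/w5.png",get_image("wrist"))
E
```

```text
clock: 9.35
eef_pos: [622.8, -165.2, 53.5]
tool_rot: [-0.546, 1.561, -0.496]
force: [1.0, -6.1, 3.6]
width: 38.6
t 9.35 TCP world [ 622.8 -165.2   53.5] frame [ -23.5 -169.1   53.5] w 38.6 F [-3.6 -6.1  0.7] (tool xyz)
 rotvec to desired (tool) [-0.004  0.009  0.005] q [ 0.42  0.87 -0.35  1.67  0.44  0.67 -0.11]
 goal (-26.5, -140, 54) shift in desired-tool axes [-0.5 29.1 -3. ]
```

View pics/w5.png

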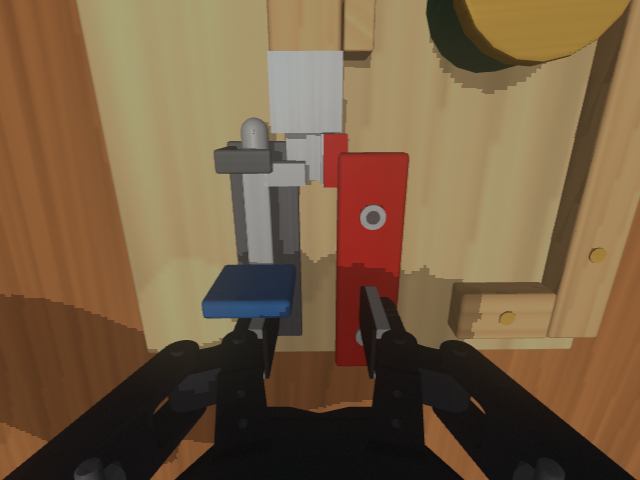

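The bolt's nose now stands out of its guide at about (253,130), so it is moving with the catch down. I'll carry on.

```bash
python3 -m handwheel '-0.1 0.3 5 -1 0 0.005 0.005; -0.1 0.3 5 -0.5 0 0 0; -0.1 0.3 5 0 0 0 0.004; -0.1 0.3 5 0 0 0 0.004'; python3 - <<'E'
import sys;sys.path.insert(0,'.')
from st import *
show([(-26.5,-140,54)])
E
```

```text
clock: 9.8
eef_pos: [622.1, -152.8, 53.4]
tool_rot: [-0.283, 1.562, -0.237]
force: [-1.0, -6.6, 7.2]
width: 38.2
t 9.8 TCP world [ 622.1 -152.8   53.4] frame [ -23.5 -156.7   53.4] w 38.2 F [-7.2 -6.5 -1.4] (tool xyz)
 rotvec to desired (tool) [-0.008  0.008  0.002] q [ 0.4   0.87 -0.34  1.68  0.43  0.66 -0.13]
 goal (-26.5, -140, 54) shift in desired-tool axes [-0.6 16.7 -3. ]
```

```bash
python3 -m handwheel '-0.1 0.3 5 -1 -0.008 0.008 0.002; -0.1 0.3 5 -0.5 0 0 0; -0.1 0.3 5 0 0 0 0.004'; python3 -m handwheel '-0.1 0.3 5 0 0 0 0.004';python3 -m handwheel '-0.1 0.3 5 0 0 0 0.004'; python3 - <<'E'
import sys;sys.path.insert(0,'.')
from st import *
show([(-26.5,-140,54)])
cv2.imwrite("pics/w6.png",get_image("wrist"))
E
```

```text
clock: 10.1
eef_pos: [621.5, -143.4, 53.4]
tool_rot: [-0.835, 1.565, -0.784]
force: [-1.0, -6.3, 7.4]
width: 38.6
clock: 10.2
eef_pos: [621.4, -140.3, 53.3]
tool_rot: [-0.597, 1.566, -0.546]
force: [-0.5, -7.0, 7.3]
width: 38.6
clock: 10.3
eef_pos: [621.2, -137.2, 53.3]
tool_rot: [-0.292, 1.566, -0.242]
force: [-0.7, -7.4, 6.9]
width: 38.1
t 10.3 TCP world [ 621.2 -137.2   53.3] frame [ -23.6 -141.1   53.3] w 38.1 F [-6.9 -7.3 -1.1] (tool xyz)
 rotvec to desired (tool) [-0.004  0.004  0.001] q [ 0.38  0.86 -0.34  1.69  0.43  0.66 -0.15]
 goal (-26.5, -140, 54) shift in desired-tool axes [-0.7  1.1 -2.9]
```

View pics/w6.png

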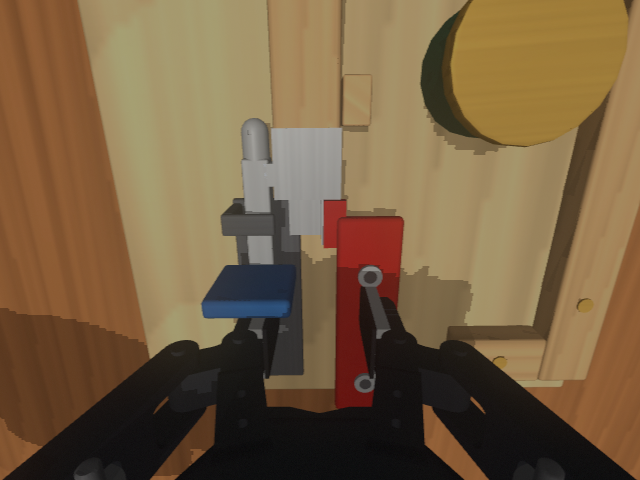

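The nose is now well across the front of the steel cap. I'll keep going to the hard stop.

```bash
python3 -m handwheel '-0.1 0.3 4 0 0 0 0'; python3 -m handwheel '-0.1 0.3 4 0 0 0 0.004';python3 -m handwheel '-0.1 0.3 4 0 0 0 0.004'; python3 - <<'E'
import sys;sys.path.insert(0,'.')
from st import *
show([(-26.5,-140,54)])
E
```

```text
clock: 10.45
eef_pos: [621.1, -136.7, 53.4]
tool_rot: [-0.949, 1.563, -0.9]
force: [-0.9, -13.3, 7.0]
width: 38.4
clock: 10.55
eef_pos: [621.2, -136.8, 53.4]
tool_rot: [-0.999, 1.561, -0.951]
force: [0.1, -10.0, 6.5]
width: 38.2
clock: 10.65
eef_pos: [621.2, -136.8, 53.5]
tool_rot: [-1.022, 1.56, -0.974]
force: [-0.1, -9.9, 7.3]
width: 38.6
t 10.65 TCP world [ 621.2 -136.8   53.5] frame [ -23.6 -140.7   53.5] w 38.6 F [-7.3 -9.8 -0.6] (tool xyz)
 rotvec to desired (tool) [-0.006  0.006  0.009] q [ 0.37  0.86 -0.33  1.69  0.43  0.66 -0.16]
 goal (-26.5, -140, 54) shift in desired-tool axes [-0.5  0.7 -2.9]
```

```bash
python3 -m handwheel '-0.1 0.3 10 0 0 0 0.008; -0.1 0.3 12 0 0 0 0.008'; python3 - <<'E'
import sys;sys.path.insert(0,'.')
from st import *
show([(-26.5,-140,54)])
c=camera_params("wrist"); print({k:c[k] for k in("eye","orientation")})
cv2.imwrite("pics/w7.png",get_image("wrist"))
E
```

```text
clock: 10.85
eef_pos: [621.1, -136.5, 53.7]
tool_rot: [-1.222, 1.549, -1.18]
force: [1.6, -26.8, 4.6]
width: 38.3
t 10.85 TCP world [ 621.1 -136.5   53.7] frame [ -23.7 -140.5   53.7] w 38.3 F [ -4.6 -26.8   0.2] (tool xyz)
 rotvec to desired (tool) [-0.012  0.007  0.021] q [ 0.35  0.86 -0.32  1.7   0.44  0.65 -0.18]
 goal (-26.5, -140, 54) shift in desired-tool axes [-0.3  0.5 -2.8]
{'eye': array([616.39540066, -51.9658052 , 187.12952268]), 'orientation': array([-0.34498393, -0.00754737,  0.04279717])}
```

View pics/w7.png

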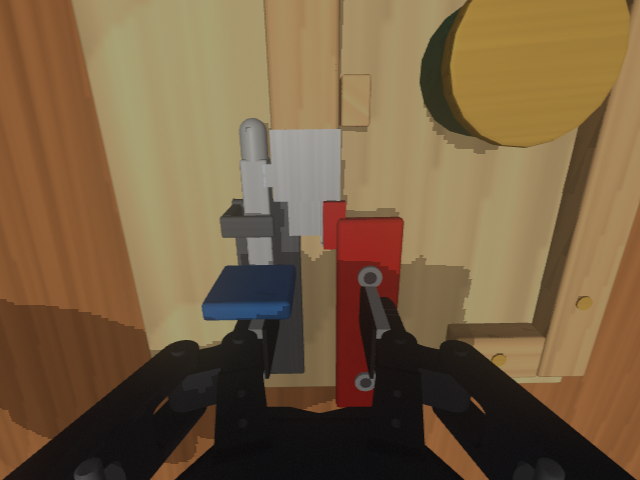

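```bash
python3 - <<'E'
import sys;sys.path.insert(0,'.')
from st import *
c=camera_params("wrist")
for b in (34,38,40):
    F=np.array([[-70,-169+b,78],[-36,-169+b,78],[-36,-161+b,78],[-53,-98+b,32]])
    print(b,proj([toworld(f) for f in F],c).round(1).tolist())
F=np.array([[-17,-98.5,47],[13,-98.5,47],[13,-206.5,47.],[-17,-206.5,47],[-17,-98.5,44],[13,-98.5,44]])
print(proj([toworld(f) for f in F],c).round(1).tolist())
img=cv2.imread("pics/w7.png");cv2.imwrite("pics/w7c.png",cv2.resize(img[100:420,190:430],None,fx=1.85,fy=1.85,interpolation=cv2.INTER_CUBIC))
E
```

```text
34 [[199.8, 333.2], [287.6, 332.0], [286.8, 314.2], [251.0, 134.7]]
38 [[198.4, 324.4], [287.2, 323.2], [286.3, 305.0], [250.2, 125.2]]
40 [[197.7, 319.9], [287.0, 318.7], [286.1, 300.4], [249.9, 120.4]]
[[333.2, 217.8], [401.6, 216.9], [387.2, 405.9], [332.5, 406.7], [332.9, 215.8], [400.0, 215.0]]
```

View pics/w7c.png

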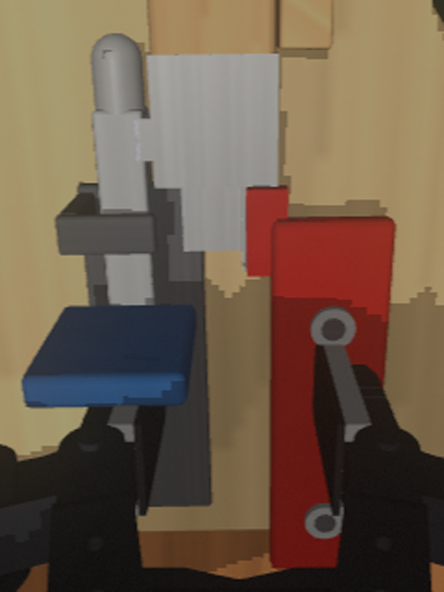

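The plate's lower edge is at v≈319, where 40 mm of bolt travel predicts 319–320. With a 27 N hard stop as well, the bolt is home. I'll let go straight up.

```bash
python3 -m handwheel '-0.1 -4 0 0 0 0 0; -0.1 -8 0 0 0 0 0; -0.1 -15 -1 0 0 0 0; -0.1 -25 -2 0 0 0 0; -0.1 -35 -5 0 0 0 0; -0.1 -30 -10 0 0 0 0; -0.1 0 -20 0 0 0 0; -0.1 0 0 0 0 0 0; -0.1 0 0 0 0 0 0'; python3 - <<'E'
import sys;sys.path.insert(0,'.')
from st import *
show()
c=camera_params("wrist");cv2.imwrite("pics/w8.png",get_image("wrist"))
for z,b in((58,0),(47,0)):
  F=np.array([[-17,-98.5,z],[13,-98.5,z],[13,-206.5,z],[-17,-206.5,z]]);print(z,proj([toworld(f) for f in F],c).round(1).tolist())
for b in (36,40):
    F=np.array([[-70,-169+b,78],[-36,-169+b,78]]);print(b,proj([toworld(f) for f in F],c).round(1).tolist())
E
```

```text
clock: 11.8
eef_pos: [619.4, -157.0, 176.4]
tool_rot: [-1.121, 1.567, -1.065]
force: [-0.5, 0.6, -0.0]
width: 38.2
t 11.8 TCP world [ 619.4 -157.   176.4] frame [ -26.4 -160.8  176.4] w 38.2 F [ 0.   0.6 -0.4] (tool xyz)
 rotvec to desired (tool) [0.003 0.002 0.004] q [ 0.45  0.71 -0.42  1.61  0.35  0.9  -0.04]
58 [[331.8, 149.7], [372.5, 149.9], [365.4, 281.8], [329.8, 281.7]]
47 [[331.3, 148.6], [370.3, 148.7], [363.7, 276.1], [329.4, 276.0]]
36 [[257.9, 201.5], [305.5, 201.6]]
40 [[257.5, 196.0], [305.5, 196.1]]
```

View pics/w8.png

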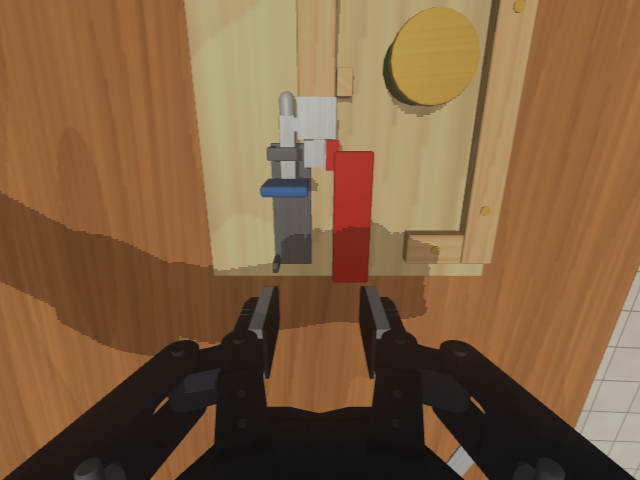

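The wrist picture shows the catch up again: its lower edge is at v≈282, where 58 mm height predicts 281.8, and the studs are hidden. The plate edge at v≈196 matches 40 mm of bolt travel. I'll take one last look from the fixed cameras.

```bash
python3 -m handwheel '-0.1 -20 -30 0 0 0 0; -0.1 -20 -30 0 0 0 0; -0.1 0 -20 0 0 0 0; -0.1 0 0 0 0 0 0'; python3 - <<'E'
import sys;sys.path.insert(0,'.')
from st import *
a=cv2.resize(get_image("top")[140:320,110:520],None,fx=1.9,fy=1.9,interpolation=cv2.INTER_CUBIC)
cv2.imwrite("pics/f1.png",a)
cv2.imwrite("pics/f2.png",cv2.resize(get_image("scene")[175:335,130:380],None,fx=3.2,fy=3.2,interpolation=cv2.INTER_CUBIC));show()
E
```

```text
clock: 12.25
eef_pos: [622.4, -229.6, 213.6]
tool_rot: [2.564, 1.562, 2.631]
force: [0.2, -0.5, -0.8]
width: 38.4
t 12.35 TCP world [ 622.9 -225.4  213.7] frame [ -26.6 -229.3  213.7] w 38.6 F [-0.   0.5 -0.8] (tool xyz)
 rotvec to desired (tool) [ 0.018 -0.007 -0.008] q [ 0.56  0.71 -0.44  1.49  0.32  1.03  0.11]
```

View pics/f1.png

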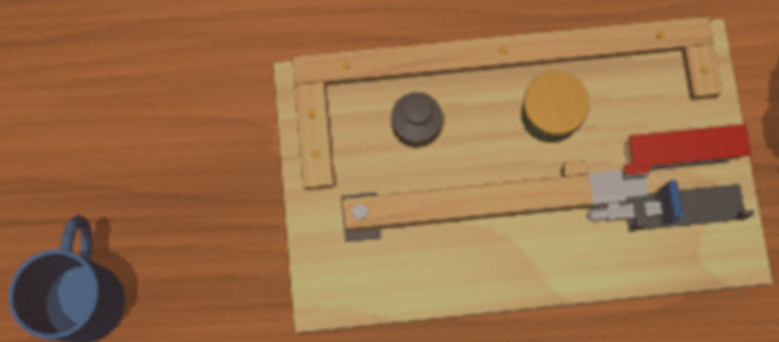

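View pics/f2.png

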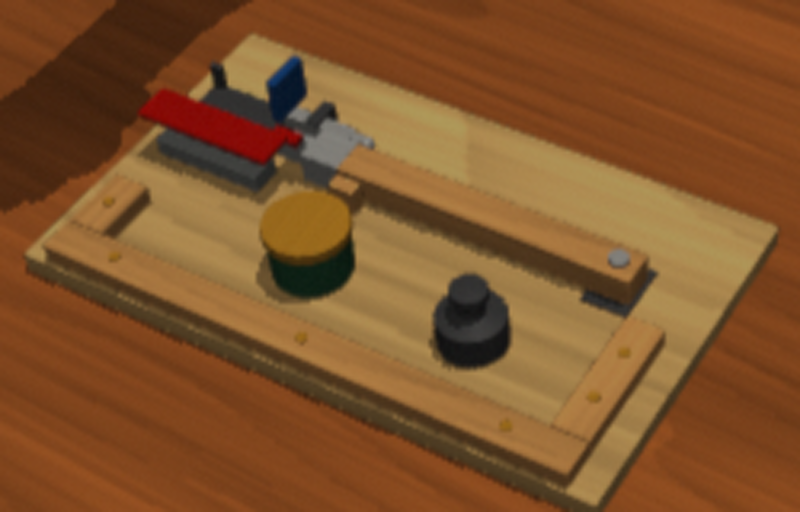

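Both pictures show the bar shut against its block, the bolt across the cap at top crop (610,212), and the catch back up. The tin, weight and mug have not moved, and the arm is clear. I'll hand the job in.

```bash
python3 -c "
from cell import ctrl
print(ctrl.finish_job())"
```

```text
the job is handed in; nothing more can be done
None
```

The rug-repair frame is shut and locked, and I handed the job in at about 12.4 s.

- **Bar:** I pushed the bar shut with the two fingertips closed together, until it met its stop at about 10 N.
- **Catch:** I pressed the red catch to the bottom with one fingertip, then eased it up to about 11 mm down. During the first part of the slide it rose to an estimated 7–9 mm, close to the 7 mm limit. I pressed it back to about 11 mm before the bolt had gone more than a few mm.
- **Bolt:** With the catch held down, I pushed the blue plate with the other fingertip to a hard stop, about 27 N at the end.
- **Letting go:** I lifted straight up, and the catch sprang back.

**Last checks:**
- **Bolt travel:** the plate's edge in the wrist picture matched 40 mm both before and after letting go.
- **Catch:** it is back up at its 58 mm height.
- **Bar:** the top and scene pictures show it shut with the bolt across its end.
- **Tin, weight and mug:** the tin and weight are where they started in both pictures, and the mug in the top one.
- **Arm:** it is clear of everything, with about zero force.

No check failed. My frame fit left up to about 2 pixels of error (about 2 mm) against the pictures. One wrist picture first seemed 5 mm out because the arm was still settling when it was taken.

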